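# Seat the ring holder and hold the sprung loupe over it

## Task

Put the blue ring holder onto the two brass pegs of the inspection stand, lowering it in the grip (not dropping it) until it sits fully home, and let go of it. Then swing the sprung loupe arm round over the ring until it reaches its stop, and finish while still holding it there against its spring, so that the goldsmith can look: do not let go at the end. Leave the jar, the steel block and the pliers where they are.

Things in the scene. Friction and masses are not known exactly. Their poses are not given: they have to be found in the camera images.
- ring_holder: Loose blue plastic block, about 220 g, 40 mm along its x, 70 along its y, 36 tall, with a gold ring upright on the middle of its top (to 63 mm). Two vertical through holes, 11 mm across, lie 22 mm either side of its centre along y. Origin: centre of the underside, z up. Either way round fits. Starts upright on the table; can be gripped across its 40 mm width.
- seat (a point): Top centre of the stand's aluminium pedestal (30 mm in x, 68 in y, top 22 mm above the table). Two brass pegs stand 22 mm either side of it along its y: 8 mm thick, 16 mm tall, the last 4 mm tapered. The seated holder has its origin here and its y along this y (same or opposite).
- stand: Inspection stand, fixed, place and yaw vary. Origin on the table under the seat, axes as the seat's. Dark plate 10 mm thick, x -50 to 50, y -60 to 165 mm. Blue pivot column of the loupe arm at y +130 mm (32 mm thick, 97 tall); steel stop post at x -12.5, y +82 mm (13 mm thick at its rubber top, 114 tall).
- loupe: Sprung aluminium loupe arm on the pivot column, turns about a vertical axis. Origin on that axis, 97 mm above the table; x along the arm, z up. Bar 14 mm wide, from 5 to 15 mm above the origin; lens in a black rim, 63 mm across, centred 130 mm out; red handle 215 mm out. At the stop its x is along the seat's -y, lens above the seat; parked it is 1.2 rad aside, to the seat's +x side.
- loupe_handle (a point): Middle of the red handle near the arm's free end: an upright round post 16 mm thick, from 112 to 162 mm above the table; this point is 137 mm above the table and 215 mm from the pivot axis.
- loupe_pivot (a joint): Turn of the loupe arm in rad: 0 parked, growing clockwise seen from above, 1.2 at the stop over the seat. A spring pushes it back to 0: at the handle about 2.2 N at 0, growing evenly to about 5.6 N at 1.2. Let go, it swings back to 0.
- bench_block: Bystander: loose bright steel block 50 x 50 x 22 mm; origin centre of the underside.
- jar: Bystander: loose amber glass jar with a steel cap, 48 mm across, 55 mm tall; origin centre of the underside.
- pliers: Bystander: loose red-handled pliers lying flat, about 170 mm long along their x, 46 mm wide, 12 mm high; origin on the table, between the handles.
Mind the look-alikes: they are no part of the job. There is more than one size of the ring_holder; the one meant has the size given above.

How it is judged:
On the way, in this order (a step that is already met when the one before it is completed fails the run):
1. the holder is lowered onto the pegs while gripped (horizontal distance between ring_holder and seat below 0.006 m and z of ring_holder in the frame of seat below 0.014 m and contact force between ring_holder and the fingers above 0.5 N).
2. the holder sits fully home on the pegs and is let go, with the loupe arm still swung clear (horizontal distance between ring_holder and seat below 0.004 m and z of ring_holder in the frame of seat between -0.002 and 0.002 m and angle between the y axis of ring_holder and the y axis of seat, either way round below 0.1 rad and angle between ring_holder's own z axis and vertical below 0.05 rad and contact force between ring_holder and the fingers below 0.2 N and contact force between ring_holder and the arm below 0.2 N and value of joint loupe_pivot below 0.6 rad), for 0.2 s.
3. the loupe arm is held at its stop over the seated holder (horizontal distance between ring_holder and seat below 0.004 m and z of ring_holder in the frame of seat between -0.002 and 0.002 m and angle between the y axis of ring_holder and the y axis of seat, either way round below 0.1 rad and angle between ring_holder's own z axis and vertical below 0.05 rad and contact force between ring_holder and the fingers below 0.2 N and contact force between ring_holder and the arm below 0.2 N and value of joint loupe_pivot above 1.14 rad and contact force between any of the fingers, the arm and loupe above 2 N and contact force between loupe and bench_block below 0.1 N and contact force between loupe and jar below 0.1 N and contact force between loupe and pliers below 0.1 N and contact force between loupe and ring_holder below 0.1 N), for 0.3 s.
At the end, for the whole second after the job is handed in: Holder on the pegs (within 4 mm and 0.1 rad, fully down to 2 mm, upright to 0.05 rad), untouched by the robot and at rest; loupe arm still, at its stop (joint above 1.14 rad), held by the robot (over 2 N), no loose thing touching it (all of step 3 and velocity of joint loupe_pivot between -0.05 and 0.05 rad/s and linear speed of ring_holder below 0.02 m/s); the arm keeps its last pose, push and grip.
It fails at once if the bystander bench block moved more than 25 mm (distance of bench_block from where it was at the start of the episode above 0.025 m).
It fails at once if the bystander jar moved more than 25 mm (distance of jar from where it was at the start of the episode above 0.025 m).
It fails at once if the bystander pliers moved more than 25 mm (distance of pliers from where it was at the start of the episode above 0.025 m).
It also fails if it takes over 72 s, if anything falls off the work surface, if the arm or the gripper's body presses on something with over 40 N, if the wrist force passes 120 N, or if a joint passes its speed limit or range.

## Robot

A 6-joint arm with a two-finger parallel gripper is mounted at the origin on the work surface. World frame = base frame: x ahead of the robot, y to its left, z up, the work surface at z = 0. Lengths are in m, angles in rad, forces in N, time in s.
With the tool pointing down it reaches from about 0.35 to 0.95 m from the base axis. Payload 17.4 kg.
Tool frame: the origin (TCP) lies between the finger pads; the fingertips stand 8 mm ahead of it and the grasp point (between the pads) lies 11 mm behind it (tips_ahead is the distance from the TCP to the fingertips, in m); z points along the fingers, y is the line along which they close (so a half turn about z gives the same grasp; the last joint's range is limited). The gripper opens to 93 mm and grips with 3 to 60 N. Pads are 15 mm wide; open, the fingers measure 128 mm over their backs; the gripper's body (75 mm by 188 mm) begins 65 mm behind the grasp point.
Start: joints at [1.086, 0.116, 1.442, -0, 1.584, -0.038], TCP at [0.292, 0.609, 0.227] pointing down, gripper open.
Joint ranges: [-2.83, 2.83], [-0.83, 2.19], [0.07, 2.5], [-1.14, 4.28], [0.01, 3], [-2.97, 2.97]. Speed limits (rad/s): [1.89, 1.89, 2.22, 3.14, 3.14, 3.14].

## Interface

Orientations are given as a rotation vector (axis times angle).
In Python, from rig import * gives the robot as it stands. The module is installed in compiled form; this text tells all that it offers.
- The arm moves only by the shell command python3 -m jog 'ROWS' [FORCE]. ROWS is JSON, a list of rows, each a list of 5 numbers: the opening, from -1 (shut) to 1 (fully open), then the shift along the tool's x, y, z normalised to -1 to 1, where 1 is 75 mm, then the turn about the tool's z normalised to -1 to 1, where 1 is 45 degrees. A call has exactly 10 rows; each row shifts and turns the commanded pose from where the row before left it, along the tool's axes as they then stand; what a row does not reach is not made up. A row lasts 1/12 s, in which the tool goes at most 41.7 mm and 7.16 degrees, less where a joint would pass 70% of its speed; a pose out of reach is approached as far as the arm can. A call with a number of a shift or a turn outside -1 to 1 is refused whole. A call with a gripper value outside its range is refused whole. The fingers move at their own pace and stop on an object; FORCE is the grip in N (left out, the last holds). Time passes only in rows, so rows that do not move let the fingers close, or fill a call up. It gives the time, the measured TCP pose, the force, the opening and the grip force at its end, in the units of the state.
- sense(): the state, without advancing time (a new reading comes with each control period).
- snapshot(name): name is "side" or "top"; returns the picture (480x640x3 uint8, red, green, blue); there is no depth.
- camera_info(name): a dict with "fx", "fy", "cx", "cy" (pixels), "eye" and "orientation" of the camera in the world. Camera axes: x right, y down, z forward; pixel columns grow to the right and rows downward; lengths in m; the calibration is good to about 2 mm. A picture is of the moment at which its call begins. camera_info takes no time and is no camera call.
- finish_job(): hands the job in; it is judged then, once.
The state is a dict: "t": time; "joints": joint angles; "qvel": joint speeds; "joint_torque": joint torques, N m; "ee_pos": TCP position; "tcp_rot": TCP orientation; "wrist_force": force on the tool from outside, world axes, zero at the start; "ft_torque": the same for the moment, N m; "gripper_width": finger opening in m; "finger_force": force on a finger pad.
Only numpy, scipy, OpenCV 4.12 (cv2) and the standard library are available. Lean on these libraries where they do the work, as an engineer would, in place of code of your own. Each camera call takes 0.05 s, during which the arm holds its last target. There are 200 camera calls.

## Working session

There is one attempt and no reset: what is moved stays moved. The work goes in short steps, Python scripts to look and compute and a shell command to move; the robot and the scene stay as the last step left them, time stands still between calls to the robot, and variables do not carry over. Pictures are saved under pics/ and viewed, at most 11 in all, crops included, and the job is handed in when it is done.

```bash
mkdir -p pics; python3 - <<'E'
from rig import *
import cv2,numpy as np
for n in ("top","side"):
    im=snapshot(n); cv2.imwrite(f"pics/{n}0.png",im[:,:,::-1]); print({k:np.round(v,4).tolist() for k,v in camera_info(n).items()})
s=sense(); print({k:np.round(v,4).tolist() for k,v in s.items()})
E
```

```text
{'fx': 445.6627, 'fy': 445.6627, 'cx': 320.1478, 'cy': 241.6511, 'eye': [0.4056, -0.1105, 0.9588], 'orientation': [-2.1051, 2.1446, -0.1496]}
{'fx': 505.2317, 'fy': 505.2317, 'cx': 319.7298, 'cy': 237.7343, 'eye': [0.0448, -0.615, 0.7693], 'orientation': [-2.1582, 0.891, -0.3787]}
{'t': 0.1, 'joints': [1.0862, 0.1164, 1.4422, 0.0, 1.584, -0.0378], 'qvel': [0.0001, -0.0005, -0.0022, -0.0013, -0.0015, 0.0003], 'joint_torque': [0.003, -72.2887, -62.3866, 0.0781, 0.0228, -0.0], 'ee_pos': [0.2916, 0.6086, 0.226], 'tcp_rot': [-0.696, -3.0632, 0.0015], 'wrist_force': [-0.042, 0.3804, -0.6802], 'ft_torque': [-0.0043, 0.0051, -0.001], 'finger_force': 0.0, 'gripper_width': 0.093}
```

View pics/top0.png

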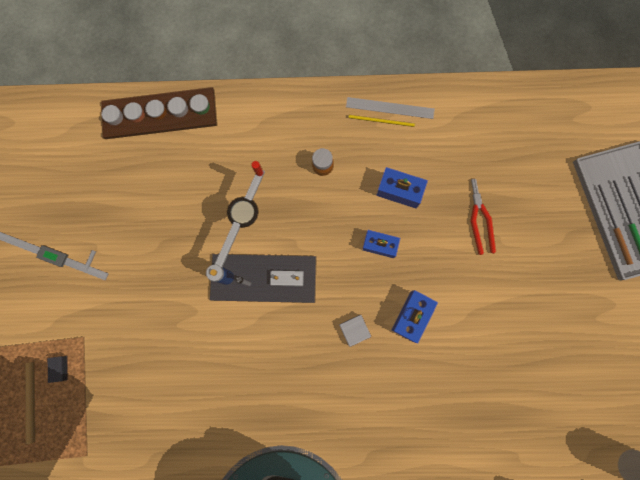

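View pics/side0.png

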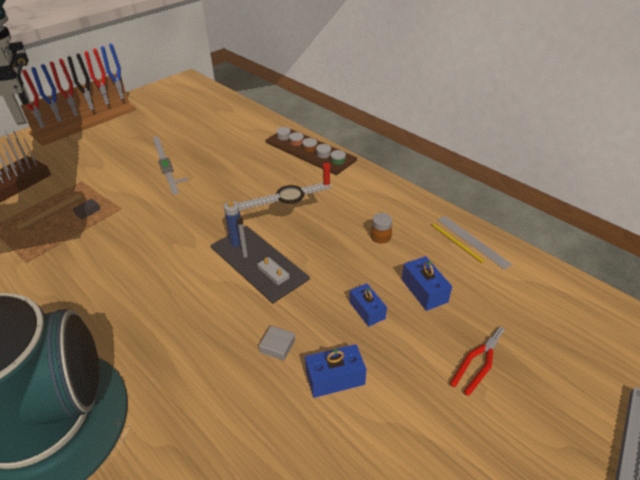

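The top view shows a stand with its pedestal at (286,278) and the parked loupe handle at (257,168). The jar is at (322,161), the steel block at (355,331) and the pliers at (482,217).
Ring_holder candidates in the top view are the blue blocks at (402,187), (381,243) and (415,316). I'll measure them in a close crop.

```bash
cat > h.py <<'E'
import numpy as np, cv2
from rig import *
from scipy.spatial.transform import Rotation as R
def px2w(n,u,v,z):
    c=camera_info(n); d=R.from_rotvec(c['orientation']).apply([(u-c['cx'])/c['fx'],(v-c['cy'])/c['fy'],1]); e=np.array(c['eye'])
    return e+d*(z-e[2])/d[2]
def w2px(n,p):
    c=camera_info(n); q=R.from_rotvec(c['orientation']).inv().apply(np.array(p)-c['eye'])
    return np.stack([c['fx']*q[...,0]/q[...,2]+c['cx'],c['fy']*q[...,1]/q[...,2]+c['cy']],-1)
E
python3 - <<'E'
from h import *
im=cv2.imread('pics/top0.png')
a=cv2.resize(im[245:315,200:330],None,fx=6,fy=6,interpolation=cv2.INTER_CUBIC)[:, :780]
b=[cv2.resize(im[y:y+60,x:x+64],None,fx=4,fy=4,interpolation=cv2.INTER_CUBIC) for x,y in((370,158),(350,213),(383,287))]
cv2.imwrite('pics/stand.png',a); cv2.imwrite('pics/hold.png',np.hstack(b))
hsv=cv2.cvtColor(im,cv2.COLOR_BGR2HSV); m=cv2.inRange(hsv,(105,120,40),(130,255,255))
for c in cv2.findContours(m,0,2)[0]:
    if cv2.contourArea(c)>150:
        r=cv2.minAreaRect(c); p=cv2.boxPoints(r); w=np.array([px2w('top',*q,.036) for q in p])
        print(np.round(r[0],1), 'sides',np.round(np.linalg.norm(w[1]-w[0]),4),np.round(np.linalg.norm(w[2]-w[1]),4), w.mean(0).round(4))
E
```

```text
[415.1 316.3] sides 0.0922 0.0529 [ 0.4012 -0.2805  0.036 ]
[380.9 243.4] sides 0.0408 0.0687 [ 0.5525 -0.2169  0.036 ]
[402.3 185.3] sides 0.0536 0.0919 [ 0.6771 -0.2671  0.036 ]
```

View pics/stand.png

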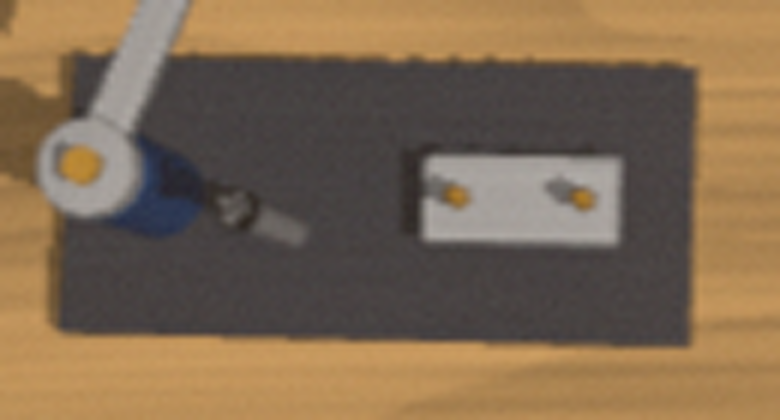

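View pics/hold.png

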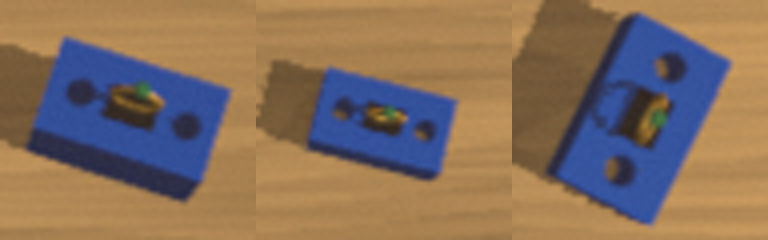

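```bash
cat > fit.py <<'E'
from h import *
from scipy.optimize import minimize, least_squares
def box(x,y,yaw,sx,sy,z0,z1):
    p=np.array([[a*sx/2,b*sy/2,z] for a in(-1,1) for b in(-1,1) for z in(z0,z1)])
    return R.from_euler('z',yaw).apply(p)+[x,y,0]
def fit_block(n,im,guess,sx,sy,z0,z1,mask,S=8):
    M=cv2.resize(mask,None,fx=S,fy=S,interpolation=cv2.INTER_LINEAR)>127
    def cost(q):
        h=cv2.convexHull(((w2px(n,box(*q,sx,sy,z0,z1))+.5)*S-.5).astype(np.float32)); I=np.zeros(M.shape,np.uint8)
        cv2.fillConvexPoly(I,np.round(h).astype(np.int32),1); I=I>0
        return 1-(I&M).sum()/(I|M).sum()
    r=minimize(cost,guess,method='Nelder-Mead',options=dict(initial_simplex=np.array([guess]*4)+np.vstack([np.zeros(3),np.diag([.008,.008,.15])]),xatol=1e-4,fatol=1e-5))
    return r.x,r.fun
def bluemask(im,near,ks=7):
    m=cv2.inRange(cv2.cvtColor(im,cv2.COLOR_BGR2HSV),(105,120,25),(130,255,255))
    c=[c for c in cv2.findContours(m,0,2)[0] if cv2.contourArea(c)>100]
    c=min(c,key=lambda c:np.linalg.norm(c.reshape(-1,2).mean(0)-near))
    o=np.zeros_like(m); cv2.drawContours(o,[c],-1,255,-1); return o
E
python3 - <<'E'
from fit import *
for n,near in(('top',(381,243)),('side',(368,305))):
    im=cv2.imread(f'pics/{n}0.png')
    print(n,fit_block(n,im,[.5525,-.2169,.1],*[.04,.07,0,.036],bluemask(im,near)) if 0 else [fit_block(n,im,[.5525,-.2169,g],.04,.07,0,.036,bluemask(im,near)) for g in(-.25,.25)])
f=lambda a:(np.array(a)+.5)/6-.5+[200,245]
loc=[[15,34,22],[15,-34,22],[-15,-34,22],[-15,34,22],[50,165,10],[50,-60,10],[-50,-60,10],[-50,165,10],[0,22,38],[0,-22,38]]
px=f([(422,155),(622,155),(620,244),(421,242),(76,57),(696,67),(691,345),(60,330),(455,194),(583,198)])
loc=np.array(loc)/1e3
g=lambda q:R.from_euler('z',q[2]).apply(loc)+[q[0],q[1],0]
r=least_squares(lambda q:(w2px('top',g(q))-px).ravel(),[.47,0,0],loss='soft_l1')
print('stand',r.x); print(np.round(w2px('top',g(r.x))-px,1).tolist())
q=r.x; print('side proj of seat corners',np.round(w2px('side',g(q)),1).tolist())
# other objects
for k,(u,v,z) in dict(jar=(322,157,.055),handle=(256,166,.162),block=(353,329,.022),bigholder=(402,185,.036)).items(): print(k,px2w('top',u,v,z).round(3))
im=cv2.imread('pics/side0.png'); cv2.imwrite('pics/side_st.png',cv2.resize(im[190:310,205:335],None,fx=4.6,fy=4.6,interpolation=cv2.INTER_CUBIC))
E
```

```text
top [(array([ 0.55503762, -0.21719153, -0.28976807]), np.float64(0.1504537359002629)), (array([ 0.55426029, -0.21804145, -0.27251518]), np.float64(0.15014092267265677))]
side [(array([ 0.55375145, -0.21616638, -0.42247427]), np.float64(0.3800442019689968)), (array([ 0.55431469, -0.21589545, -0.43691369]), np.float64(0.3808027490983391))]
stand [ 0.48533111 -0.01788005 -0.03710138]
[[1.0, -0.1], [-0.2, 0.5], [-0.3, -0.1], [0.6, -0.3], [-0.4, -0.4], [0.3, -0.3], [0.1, 0.3], [-0.5, 0.7], [-0.1, -0.0], [-0.2, -0.3]]
side proj of seat corners [[269.7, 256.8], [290.3, 273.7], [278.9, 281.0], [258.5, 263.6], [247.0, 224.5], [311.6, 276.0], [273.8, 301.1], [210.6, 244.6], [267.0, 257.7], [280.4, 268.7]]
jar [ 0.737 -0.097  0.055]
handle [0.684 0.025 0.162]
block [ 0.377 -0.154  0.022]
bigholder [ 0.678 -0.267  0.036]
```

View pics/side_st.png

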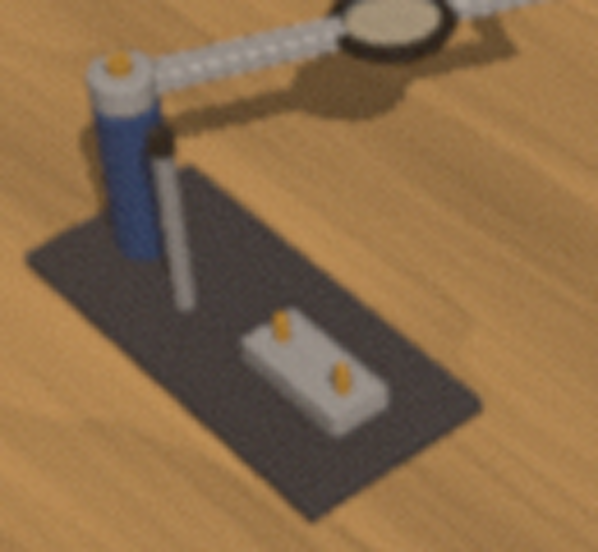

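```bash
python3 - <<'E'
from fit import *
im=cv2.imread('pics/top0.png')
f=lambda a:(np.array(a)+.5)/4-.5+[350,213]
loc=np.array([[20,35,36],[20,-35,36],[0,22,36],[0,-22,36]])/1e3
px=f([(71,68),(200,99),(87,108),(169,130)])
g=lambda q,l=loc:R.from_euler('z',q[2]).apply(l)+[q[0],q[1],0]
r=least_squares(lambda q:(w2px('top',g(q))-px).ravel(),[.55,-.217,-.27]); print(r.x,r.fun.round(2))
P=w2px('top',box(*r.x,.04,.07,0,.036))
print('hull in crop',np.round((P-[350,213]+.5)*4-.5+[256,0]).tolist())
m=bluemask(im,(381,243)); print((m>0).sum())
s=sense(); print(R.from_rotvec(s['tcp_rot']).as_matrix().round(3).tolist(), s['ee_pos'])
E
```

```text
[ 0.55419381 -0.21814019 -0.26674272] [-0.03 -0.24  0.34 -0.01 -0.19  0.34 -0.12 -0.1 ]
hull in crop [[431.0, 181.0], [440.0, 172.0], [305.0, 150.0], [309.0, 140.0], [447.0, 110.0], [457.0, 99.0], [322.0, 80.0], [327.0, 67.0]]
627
[[-0.902, 0.432, -0.0], [0.432, 0.902, -0.001], [0.0, -0.001, -1.0]] [0.29157752 0.60859554 0.226018  ]
```

The blocks measure about 92x53, 69x41 and 92x54 mm. So the middle one at (381,243), 40x70 mm, is the ring_holder. It sits at about (0.554,-0.218) with yaw -0.267. The seat is at (0.485,-0.018) with yaw -0.037.

```bash
python3 -m jog '[[1,-0.377,-0.402,0,0],[1,-0.377,-0.402,0,0],[1,-0.377,-0.402,0,0],[1,-0.377,-0.402,0,0],[1,-0.377,-0.402,0,0],[1,-0.377,-0.402,0,0],[1,-0.377,-0.402,0,0],[1,-0.377,-0.402,0,0],[1,-0.377,-0.402,0,0],[1,-0.377,-0.402,0,0]]' 20
python3 -m jog '[[0.7,-0.377,-0.402,0,0],[0.7,-0.377,-0.402,0,0],[0.7,-0.377,-0.402,0,0],[0.7,-0.377,-0.402,0,0],[0.7,-0.377,-0.402,0,0],[0.7,-0.377,-0.402,0,0],[0.7,-0.377,-0.402,0,0],[0.7,-0.377,-0.402,0,0],[0.7,-0.377,-0.402,0,0],[0.7,-0.377,-0.402,0,0]]'
python3 -m jog '[[0.7,0,0,0,0.158],[0.7,0,0,0,0.158],[0.7,0,0,0,0.158],[0.7,0,0,0,0.158],[0.7,0,0,0,0.158],[0.7,0,0,0,0.158],[0.7,0,0,0,0.158],[0.7,0,0,0,0.158],[0.7,0,0,0,0.158],[0.7,0,0,0,0.158]]'
cat >> fit.py <<'E'
def state():
    s=sense(); M=R.from_rotvec(s['tcp_rot']).as_matrix()
    return s,np.array(s['ee_pos']),M
def need(p,yang):
    """units: shift in tool axes then turn, to TCP p with tool-y at angle yang(deg)"""
    s,e,M=state(); d=M.T@(np.array(p)-e); a=np.degrees(np.arctan2(M[1,1],M[0,1]))
    print('t',round(s['t'],2),'ee',e.round(4),'yang',a.round(2),'z',M[:,2].round(3),'units xyz',(d/.075).round(3),'turn',round((a-yang)/45,3),'w',round(s['gripper_width'],4),'ff',s['finger_force'],'wf',np.round(s['wrist_force'],1), 'j',np.round(s['joints'],2))
E
python3 -c "
from fit import *
need([.5542,-.2181,.015],-15.3)"
```

```text
t: 0.93
ee_pos: [0.4163, 0.2127, 0.2265]
tcp_rot: [0.695, 3.064, 0.0]
wrist_force: [1.7, 0.1, -0.4]
gripper_width: 0.0929
finger_force: 0.0
t: 1.77
ee_pos: [0.5411, -0.1817, 0.2265]
tcp_rot: [-0.697, -3.063, -0.0]
wrist_force: [1.4, 1.1, 1.4]
gripper_width: 0.0792
finger_force: 0.0
t: 2.6
ee_pos: [0.541, -0.1793, 0.2263]
tcp_rot: [-2.353, -2.08, 0.0]
wrist_force: [0.9, -0.2, 0.4]
gripper_width: 0.0793
finger_force: 0.0
t 2.6 ee [ 0.541  -0.1793  0.2263] yang -7.05 z [-0.001  0.    -1.   ] units xyz [-0.491  0.24   2.817] turn 0.183 w 0.0793 ff 0.0 wf [ 0.9 -0.2  0.4] j [-0.36 -0.11  1.67 -0.    1.58 -0.24]
```

```bash
python3 -m jog '[[0.7,0,0,0,0.092],[0.7,0,0,0,0.092],[0.7,-0.22,0.07,0.2,0],[0.7,-0.22,0.07,0.35,0],[0.7,0,0,0.35,0],[0.7,0,0,0.35,0],[0.7,0,0,0.35,0],[0.7,0,0,0.25,0],[0.7,0,0,0,0],[0.7,0,0,0,0]]'
python3 -c "
from fit import *
need([.5542,-.2181,.015],-15.3)
a=snapshot('side')[:,:,::-1];b=snapshot('top')[:,:,::-1]
cv2.imwrite('pics/pre.png',np.hstack([cv2.resize(a[220:370,300:430],None,fx=3,fy=3,interpolation=2),cv2.resize(b[170:320,310:440],None,fx=3,fy=3,interpolation=2)]))"
```

```text
t: 3.43
ee_pos: [0.5423, -0.2138, 0.0874]
tcp_rot: [-2.491, -1.912, 0.001]
wrist_force: [-0.8, -0.4, 0.8]
gripper_width: 0.0791
finger_force: 0.0
t 3.43 ee [ 0.5423 -0.2138  0.0874] yang -14.98 z [-0.002  0.001 -1.   ] units xyz [-0.014  0.17   0.966] turn 0.007 w 0.0791 ff 0.0 wf [-0.8 -0.4  0.8] j [-0.42 -0.01  1.8  -0.    1.35 -0.16]
```

View pics/pre.png

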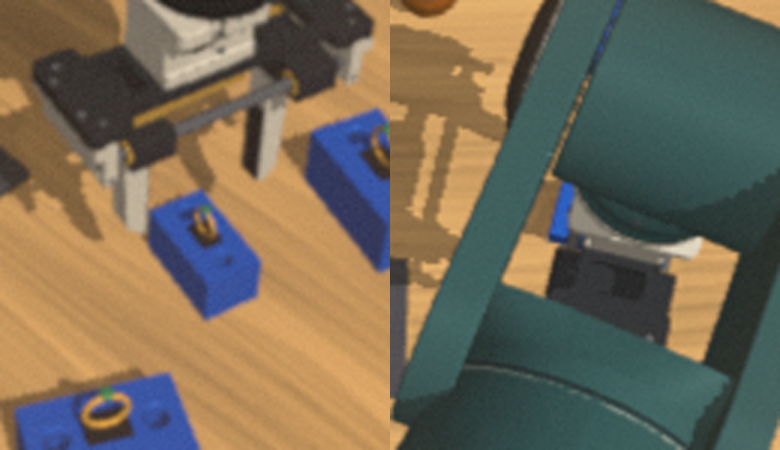

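The side half shows the fingers above and on either side of the small holder, with the near finger at crop (130,215). There is still 13 mm to go along tool y.

```bash
python3 -m jog '[[0.7,-0.014,0.17,0,0.007],[0.7,0,0,0,0],[0.7,0,0,0.2,0],[0.7,0,0,0.2,0],[0.7,0,0,0.2,0],[0.7,0,0,0.2,0],[0.7,0,0,0.1,0],[0.7,0,0,0.066,0],[0.7,0,0,0,0],[0.7,0,0,0,0]]'
python3 -c "
from fit import *
need([.5542,-.2181,.015],-15.3)"
```

```text
t: 4.37
ee_pos: [0.555, -0.2184, 0.0163]
tcp_rot: [2.497, 1.906, 0.001]
wrist_force: [-0.7, -0.4, 0.9]
gripper_width: 0.0789
finger_force: 0.0
t 4.37 ee [ 0.555  -0.2184  0.0163] yang -15.29 z [ 0.001 -0.    -1.   ] units xyz [ 0.001 -0.012  0.017] turn 0.0 w 0.0789 ff 0.0 wf [-0.7 -0.4  0.9] j [-0.42  0.08  1.83 -0.    1.23 -0.15]
```

Close, then lift.

```bash
python3 -m jog '[[0.2,0,0,0,0],[0,0,0,0,0],[-0.3,0,0,0,0],[-0.5,0,0,0,0],[-0.6,0,0,0,0],[-1,0,0,0,0],[-1,0,0,0,0],[-1,0,0,0,0],[-1,0,0,0,0],[-1,0,0,0,0]]' 25
python3 -m jog '[[-1,0,0,-0.1,0],[-1,0,0,-0.2,0],[-1,0,0,-0.2,0],[-1,0,0,-0.2,0],[-1,0,0,-0.2,0],[-1,0,0,-0.1,0],[-1,0,0,0,0],[-1,0,0,0,0],[-1,0,0,0,0],[-1,0,0,0,0]]'
python3 -c "
from fit import *
need([.4853,-.0179,.09],-2.13)"
```

```text
t: 5.2
ee_pos: [0.5547, -0.2183, 0.0155]
tcp_rot: [-2.497, -1.906, 0.0]
wrist_force: [-1.2, 0.1, 2.7]
gripper_width: 0.0399
finger_force: 25.0
t: 6.03
ee_pos: [0.5543, -0.2181, 0.0893]
tcp_rot: [-2.496, -1.905, 0.001]
wrist_force: [0.6, -0.3, -2.5]
gripper_width: 0.0399
finger_force: 25.0
t 6.03 ee [ 0.5543 -0.2181  0.0893] yang -15.29 z [-0.001  0.001 -1.   ] units xyz [ 2.332 -1.592 -0.006] turn -0.293 w 0.0399 ff 24.999552369117737 wf [ 0.6 -0.3 -2.5] j [-0.42  0.02  1.77 -0.    1.35 -0.15]
```

```bash
python3 -m jog '[[-1,0,0,0,-0.1],[-1,0,0,0,-0.1],[-1,0,0,0,-0.093],[-1,0.1,-0.04,0,0],[-1,0.2,-0.08,0,0],[-1,0.3,-0.11,0,0],[-1,0.4,-0.15,0,0],[-1,0.4,-0.15,0,0],[-1,0.4,-0.15,0,0],[-1,0.4,-0.15,0,0]]'
python3 -m jog '[[-1,0.25,-0.10,0,0],[-1,0.15,-0.06,0,0],[-1,0.033,-0.028,0,0],[-1,0,0,0,0],[-1,0,0,0,0],[-1,0,0,0,0],[-1,0,0,0,0],[-1,0,0,0,0],[-1,0,0,0,0],[-1,0,0,0,0]]'
python3 -c "
from fit import *
need([.4853,-.0179,.0535],-2.13)
a=snapshot('side')[:,:,::-1];b=snapshot('top')[:,:,::-1];cv2.imwrite('pics/s1.png',a)
cv2.imwrite('pics/over.png',np.hstack([cv2.resize(a[190:310,205:335],None,fx=4,fy=4,interpolation=2),cv2.resize(b[210:330,240:330],None,fx=3,fy=4,interpolation=2)]))
for o in ([.4853,-.0179],): print(w2px('side',box(*o,-.0371,.04,.07,.0738,.1098)).round(1).tolist())
"
```

```text
t: 6.87
ee_pos: [0.4971, -0.0489, 0.09]
tcp_rot: [-2.265, -2.176, 0.0]
wrist_force: [-0.4, 0.9, -3.1]
gripper_width: 0.0401
finger_force: 25.0
t: 7.7
ee_pos: [0.4858, -0.0185, 0.0903]
tcp_rot: [-2.262, -2.179, 0.0]
wrist_force: [0.3, -0.7, -3.4]
gripper_width: 0.04
finger_force: 25.0
t 7.7 ee [ 0.4858 -0.0185  0.0903] yang -2.14 z [-0. -0. -1.] units xyz [ 0.007 -0.007  0.491] turn -0.0 w 0.04 ff 24.999523758888245 wf [ 0.3 -0.7 -3.4] j [-0.09 -0.24  2.   -0.    1.38 -0.05]
[[275.4, 264.3], [274.0, 250.9], [253.7, 246.4], [251.9, 233.1], [291.1, 254.6], [290.2, 241.2], [269.3, 237.4], [267.9, 224.1]]
```

View pics/over.png

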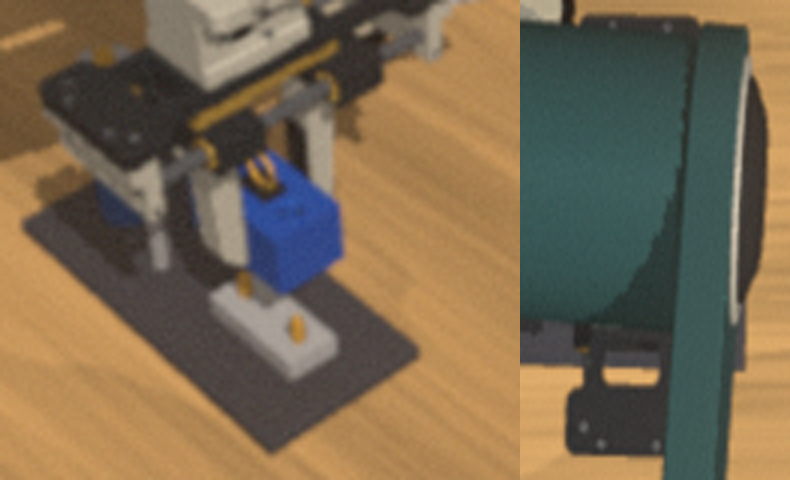

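The side half shows the holder over the pegs. Its bottom near corner is at crop (278,290) and the pegs are at (246,285) and (297,328). I'll lower to just above the peg tips and measure again.

```bash
python3 -m jog '[[-1,0.007,-0.007,0.05,0],[-1,0,0,0.08,0],[-1,0,0,0.1,0],[-1,0,0,0.1,0],[-1,0,0,0.07,0],[-1,0,0,0.03,0],[-1,0,0,0,0],[-1,0,0,0,0],[-1,0,0,0,0],[-1,0,0,0,0]]'
python3 -c "
from fit import *
need([.4853,-.0179,.0535],-2.13)
a=snapshot('side')[:,:,::-1];cv2.imwrite('pics/s2.png',a)
b=cv2.imread('pics/side0.png')
cv2.imwrite('pics/near.png',np.hstack([cv2.resize(x[215:305,245:310],None,fx=6,fy=6,interpolation=2) for x in (a,b)]))
f=lambda p:((p-[245,215]+.5)*6-.5).round(0).tolist()
z=state()[1][2]-.0155
print('holder pred',f(w2px('side',box(.4853,-.0179,-.0371,.04,.07,z,z+.036))))
print('ped pred',f(w2px('side',box(.4853,-.0179,-.0371,.03,.068,.01,.022))))
"
```

```text
t: 8.63
ee_pos: [0.4854, -0.0176, 0.0586]
tcp_rot: [2.262, 2.18, 0.001]
wrist_force: [0.3, 0.1, -1.7]
gripper_width: 0.0397
finger_force: 25.0
t 8.63 ee [ 0.4854 -0.0176  0.0586] yang -2.11 z [ 0.001 -0.    -1.   ] units xyz [-0.004 -0.002  0.067] turn 0.0 w 0.0397 ff 24.99960422515869 wf [ 0.3  0.1 -1.7] j [-0.09 -0.21  2.03 -0.    1.32 -0.05]
holder pred [[192.0, 364.0], [184.0, 287.0], [64.0, 257.0], [53.0, 180.0], [284.0, 306.0], [279.0, 228.0], [155.0, 202.0], [147.0, 125.0]]
ped pred [[208.0, 423.0], [206.0, 399.0], [86.0, 319.0], [83.0, 294.0], [276.0, 379.0], [274.0, 355.0], [154.0, 277.0], [151.0, 253.0]]
```

View pics/near.png

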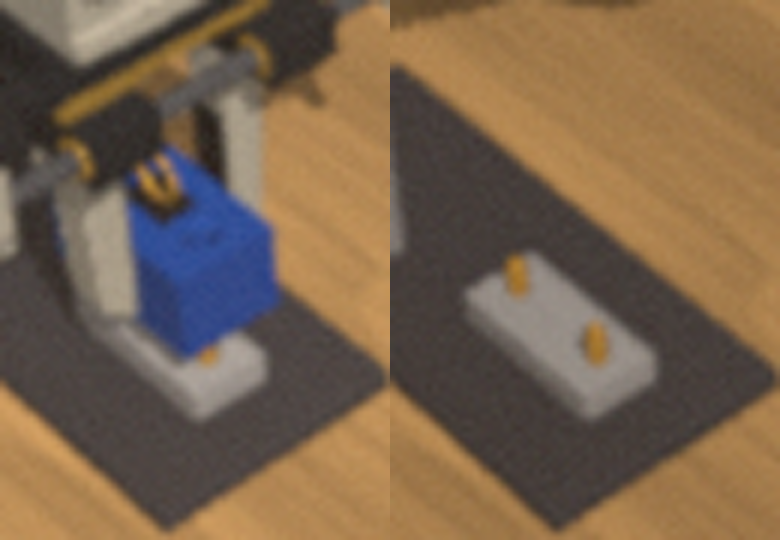

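Against the pedestal's own offset in the same view, the holder stands about 1.5 mm too far in +x (bottom near corner at crop (188,357), pedestal corner at (200,420)). I'll correct that and lower gently, watching the force.

```bash
python3 -m jog '[[-1,-0.004,-0.017,0,0],[-1,0,0,0,0],[-1,0,0,0.03,0],[-1,0,0,0.03,0],[-1,0,0,0.03,0],[-1,0,0,0.03,0],[-1,0,0,0.02,0],[-1,0,0,0,0],[-1,0,0,0,0],[-1,0,0,0,0]]'
python3 -c "
from fit import *
need([.4841,-.0183,.0375],-2.13); print(sense()['ft_torque'])"
```

```text
t: 9.52
ee_pos: [0.484, -0.0179, 0.0478]
tcp_rot: [2.262, 2.18, 0.0]
wrist_force: [-0.7, -0.4, -2.9]
gripper_width: 0.0397
finger_force: 25.0
t 9.52 ee [ 0.484  -0.0179  0.0478] yang -2.11 z [ 0. -0. -1.] units xyz [-0.006  0.001  0.137] turn 0.0 w 0.0397 ff 24.999551475048065 wf [-0.7 -0.4 -2.9] j [-0.09 -0.2   2.04 -0.    1.3  -0.05]
[-0.12410361  0.07935931 -0.0292257 ]
```

It is 6 mm past the peg tips with no reaction force, so the pegs are in the holes. Continue down.

```bash
python3 -m jog '[[-1,0,0,0.03,0],[-1,0,0,0.03,0],[-1,0,0,0.03,0],[-1,0,0,0.02,0],[-1,0,0,0.02,0],[-1,0,0,0,0],[-1,0,0,0,0],[-1,0,0,0,0],[-1,0,0,0,0],[-1,0,0,0,0]]'
python3 -c "
from fit import *
need([.4841,-.0183,.0375],-2.13); print(sense()['ft_torque'])"
```

```text
t: 10.35
ee_pos: [0.484, -0.0179, 0.038]
tcp_rot: [2.262, 2.18, 0.0]
wrist_force: [-0.4, 0.7, -2.4]
gripper_width: 0.0398
finger_force: 25.0
t 10.35 ee [ 0.484  -0.0179  0.038 ] yang -2.11 z [ 0. -0. -1.] units xyz [-0.006  0.002  0.007] turn 0.0 w 0.0398 ff 24.999643564224243 wf [-0.4  0.7 -2.4] j [-0.09 -0.19  2.05 -0.    1.28 -0.05]
[-0.06055457  0.04932748 -0.00405099]
```

```bash
python3 -m jog '[[-1,0,0,0.007,0],[-1,0,0,0.007,0],[-1,0,0,0,0],[-1,0,0,0,0],[-1,0,0,0,0],[-1,0,0,0,0],[-1,0,0,0,0],[-1,0,0,0,0],[-1,0,0,0,0],[-1,0,0,0,0]]'
python3 -c "
from fit import *
need([.4841,-.0183,.0375],-2.13); print(sense()['ft_torque'])"
```

```text
t: 11.18
ee_pos: [0.4841, -0.0179, 0.0375]
tcp_rot: [2.262, 2.18, 0.0]
wrist_force: [-3.5, 1.2, 5.3]
gripper_width: 0.0399
finger_force: 25.0
t 11.18 ee [ 0.4841 -0.0179  0.0375] yang -2.11 z [ 0. -0. -1.] units xyz [-0.006  0.001 -0.001] turn 0.0 w 0.0399 ff 25.000937283039093 wf [-3.5  1.2  5.3] j [-0.09 -0.19  2.05  0.    1.28 -0.05]
[-0.04159507  0.79339377 -0.00342658]
```

The 8 N change from the carried load shows it seated at the expected height. Release and rise.

```bash
python3 -m jog '[[0,0,0,0,0],[0.4,0,0,0,0],[0.6,0,0,0,0],[0.6,0,0,0,0],[0.6,0,0,0,0],[0.6,0,0,0,0],[0.6,0,0,0,0],[0.6,0,0,0,0],[0.6,0,0,0,0],[0.6,0,0,0,0]]'
python3 -m jog '[[0.6,0,0,-0.1,0],[0.6,0,0,-0.3,0],[0.6,0,0,-0.4,0],[0.6,0,0,-0.5,0],[0.6,0,0,-0.5,0],[0.6,0,0,-0.4,0],[0.6,0,0,-0.2,0],[0.6,0,0,-0.1,0],[0.6,0,0,0,0],[0.6,0,0,0,0]]'
python3 -c "
from fit import *
need([.4841,-.0183,.25],-2.13)
a=snapshot('side')[:,:,::-1];cv2.imwrite('pics/s3.png',a)
cv2.imwrite('pics/seated.png',cv2.resize(a[150:310,205:345],None,fx=3.7,fy=3.7,interpolation=2))
f=lambda p:((p-[205,150]+.5)*3.7-.5).round(0).tolist()
print('holder pred',f(w2px('side',box(.4853,-.0179,-.0371,.04,.07,.022,.058))))"
```

```text
t: 12.02
ee_pos: [0.4839, -0.0179, 0.0369]
tcp_rot: [-2.262, -2.18, -0.0]
wrist_force: [0.1, -0.4, 1.0]
gripper_width: 0.0744
finger_force: 0.0
t: 12.85
ee_pos: [0.4837, -0.0178, 0.2236]
tcp_rot: [-2.262, -2.18, 0.001]
wrist_force: [-0.3, -0.2, -0.4]
gripper_width: 0.0744
finger_force: 0.0
t 12.85 ee [ 0.4837 -0.0178  0.2236] yang -2.11 z [-0.001  0.    -1.   ] units xyz [-0.006  0.005 -0.352] turn 0.0 w 0.0744 ff 0.0 wf [-0.3 -0.2 -0.4] j [-0.09 -0.31  1.84  0.    1.61 -0.05]
holder pred [[269.0, 492.0], [264.0, 445.0], [191.0, 425.0], [185.0, 379.0], [325.0, 455.0], [322.0, 409.0], [247.0, 391.0], [242.0, 345.0]]
```

View pics/seated.png

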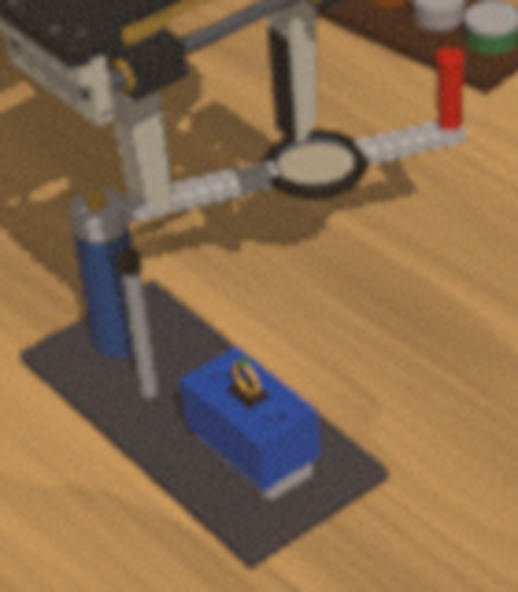

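The side view shows the holder flat on the pedestal (bottom near corner at (267,487)), with the loupe still parked and its red handle at (450,90). Now I turn so the fingers close tangentially on the handle.

```bash
python3 -m jog '[[0.6,0,0,0,-0.153],[0.6,0,0,0,-0.153],[0.6,0,0,0,-0.153],[0.6,0,0,0,-0.153],[0.6,0,0,0,-0.153],[0.6,0,0,0,-0.153],[0.6,0,0,0,-0.153],[0.6,0,0,0,-0.153],[0.6,0,0,0,-0.153],[0.6,0,0,0,-0.153]]'
python3 -c "
from fit import *
need([.6864,.0267,.2],66.6)"
```

```text
t: 13.73
ee_pos: [0.4835, -0.0178, 0.2226]
tcp_rot: [-0.624, -3.077, 0.0]
wrist_force: [-0.2, 0.0, 0.1]
gripper_width: 0.0743
finger_force: 0.0
t 13.73 ee [ 0.4835 -0.0178  0.2226] yang 67.08 z [-0.002  0.    -1.   ] units xyz [-2.261  1.601  0.295] turn 0.011 w 0.0743 ff 0.0 wf [-0.2  0.   0.1] j [-0.09 -0.31  1.84 -0.    1.61 -1.26]
```

```bash
python3 -m jog '[[0.6,-0.15,0.1,0,0.011],[0.6,-0.3,0.2,0,0],[0.6,-0.4,0.3,0,0],[0.6,-0.4,0.3,0,0],[0.6,-0.4,0.3,0,0],[0.6,-0.35,0.2,0.05,0],[0.6,-0.2,0.15,0.1,0],[0.6,-0.061,0.051,0.1,0],[0.6,0,0,0,0],[0.6,0,0,0,0]]'
python3 -c "
from fit import *
need([.6864,.0267,.126],66.6)
b=snapshot('top')[:,:,::-1];a=snapshot('side')[:,:,::-1]
cv2.imwrite('pics/hand.png',np.hstack([cv2.resize(x,None,fx=4,fy=4,interpolation=2) for x in (a[110:220,270:370],b[120:230,200:300])]))"
```

```text
t: 14.57
ee_pos: [0.6865, 0.0238, 0.2041]
tcp_rot: [-0.646, -3.072, 0.001]
wrist_force: [0.4, 0.2, 0.5]
gripper_width: 0.0745
finger_force: 0.0
t 14.57 ee [0.6865 0.0238 0.2041] yang 66.25 z [-0.003 -0.    -1.   ] units xyz [0.014 0.037 1.041] turn -0.008 w 0.0745 ff 0.0 wf [0.4 0.2 0.5] j [-0.    0.15  1.44 -0.    1.55 -1.16]
```

View pics/hand.png

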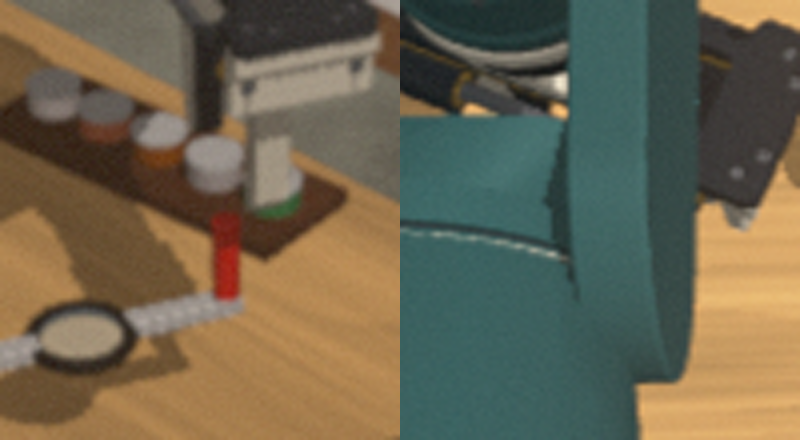

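The side half shows the red handle top at crop (226,215), below and between the fingers (tips near (200,125) and (268,205)). Descend and grip.

```bash
python3 -m jog '[[0.6,0.014,0.037,0,-0.008],[0.6,0,0,0.1,0],[0.6,0,0,0.2,0],[0.6,0,0,0.2,0],[0.6,0,0,0.2,0],[0.6,0,0,0.2,0],[0.6,0,0,0.1,0],[0.6,0,0,0.04,0],[0.6,0,0,0,0],[0.6,0,0,0,0]]'
python3 -m jog '[[0,0,0,0,0],[-0.3,0,0,0,0],[-1,0,0,0,0],[-1,0,0,0,0],[-1,0,0,0,0],[-1,0,0,0,0],[-1,0,0,0,0],[-1,0,0,0,0],[-1,0,0,0,0],[-1,0,0,0,0]]' 20
python3 -c "
from fit import *
need([.6864,.0267,.126],66.6)"
```

```text
t: 15.5
ee_pos: [0.6879, 0.0268, 0.1281]
tcp_rot: [0.637, 3.076, 0.0]
wrist_force: [-0.5, 0.9, 0.8]
gripper_width: 0.0742
finger_force: 0.0
t: 16.33
ee_pos: [0.6878, 0.0269, 0.1277]
tcp_rot: [0.637, 3.076, 0.001]
wrist_force: [1.2, 0.9, -0.2]
gripper_width: 0.0158
finger_force: 20.0
t 16.33 ee [0.6878 0.0269 0.1277] yang 66.61 z [ 0.  0. -1.] units xyz [ 0.016 -0.01   0.022] turn 0.0 w 0.0158 ff 19.999808371067047 wf [ 1.2  0.9 -0.2] j [ 0.    0.19  1.53  0.    1.43 -1.16]
```

Gripped at 15.8 mm. Now I swing clockwise along the arc, 10 rows of 3.44 degrees, then check the radius.

```bash
python3 -m jog '[[-1,0.005,-0.172,0,0.0764],[-1,0.005,-0.172,0,0.0764],[-1,0.005,-0.172,0,0.0764],[-1,0.005,-0.172,0,0.0764],[-1,0.005,-0.172,0,0.0764],[-1,0.005,-0.172,0,0.0764],[-1,0.005,-0.172,0,0.0764],[-1,0.005,-0.172,0,0.0764],[-1,0,0,0,0],[-1,0,0,0,0]]'
cat >> fit.py <<'E'
def arc():
    s,e,M=state(); P=np.array([.4890,.1120]); d=e[:2]-P; print('radius',np.hypot(*d).round(4),'arm angle left deg',(np.degrees(np.arctan2(d[1],d[0]))+92.13).round(2)); q=P+.2155*np.array([np.cos(np.radians(-92.13)),np.sin(np.radians(-92.13))]); need([*q,.127],-2.13)
E
python3 -c "
from fit import *
arc()"
```

```text
t: 17.17
ee_pos: [0.6253, -0.0542, 0.1276]
tcp_rot: [-1.35, -2.835, -0.002]
wrist_force: [-2.8, 7.8, -0.2]
gripper_width: 0.0156
finger_force: 20.0
radius 0.2149 arm angle left deg 41.47
t 17.17 ee [ 0.6253 -0.0542  0.1276] yang 39.07 z [-0.001  0.002 -1.   ] units xyz [ 0.704 -1.906  0.008] turn 0.916 w 0.0156 ff 20.000185668468475 wf [-2.8  7.8 -0.2] j [-0.13  0.06  1.67  0.    1.42 -0.81]
```

```bash
python3 -m jog '[[-1,0.008,-0.172,0,0.0764],[-1,0.006,-0.172,0,0.0764],[-1,0.006,-0.172,0,0.0764],[-1,0.006,-0.172,0,0.0764],[-1,0.006,-0.172,0,0.0764],[-1,0.006,-0.172,0,0.0764],[-1,0.006,-0.172,0,0.0764],[-1,0.006,-0.172,0,0.0764],[-1,0.006,-0.172,0,0.0764],[-1,0,0,0,0]]'
python3 -c "
from fit import *
arc()"
```

```text
t: 18.0
ee_pos: [0.5194, -0.1, 0.1277]
tcp_rot: [-2.062, -2.371, -0.001]
wrist_force: [5.1, 4.7, -6.3]
gripper_width: 0.0155
finger_force: 20.0
radius 0.2142 arm angle left deg 10.3
t 18.0 ee [ 0.5194 -0.1     0.1277] yang 7.97 z [ 0.001  0.001 -1.   ] units xyz [ 0.027 -0.514  0.009] turn 0.225 w 0.0155 ff 19.99934881925583 wf [ 5.1  4.7 -6.3] j [-0.24 -0.16  1.88  0.    1.43 -0.38]
```

```bash
python3 -m jog '[[-1,0.007,-0.12,0,0.053],[-1,0.006,-0.12,0,0.053],[-1,0.006,-0.12,0,0.053],[-1,0.004,-0.08,0,0.035],[-1,0.003,-0.06,0,0.026],[-1,0,-0.03,0,0],[-1,0,0,0,0],[-1,0,0,0,0],[-1,0,0,0,0],[-1,0,0,0,0]]'
python3 -c "
from fit import *
arc()"
```

```text
t: 18.83
ee_pos: [0.4815, -0.1019, 0.1277]
tcp_rot: [2.251, 2.188, -0.001]
wrist_force: [5.7, -9.0, -5.3]
gripper_width: 0.0159
finger_force: 20.0
radius 0.214 arm angle left deg 0.13
t 18.83 ee [ 0.4815 -0.1019  0.1277] yang -1.64 z [ 0.001 -0.002 -1.   ] units xyz [-0.02  -0.007  0.009] turn 0.011 w 0.0159 ff 19.999144971370697 wf [ 5.7 -9.  -5.3] j [-0.26 -0.25  1.95 -0.    1.44 -0.23]
```

Force +5.7 N in x is just the spring. I'll ease the radial load and press on gently to feel the stop.

```bash
python3 -m jog '[[-1,-0.007,-0.02,0,0],[-1,0,-0.02,0,0],[-1,0,-0.02,0,0],[-1,0,0,0,0],[-1,0,0,0,0],[-1,0,0,0,0],[-1,0,0,0,0],[-1,0,0,0,0],[-1,0,0,0,0],[-1,0,0,0,0]]'
python3 -c "
from fit import *
arc()"
```

```text
t: 19.67
ee_pos: [0.4786, -0.1018, 0.1278]
tcp_rot: [2.249, 2.187, 0.004]
wrist_force: [24.0, -4.9, -12.4]
gripper_width: 0.0154
finger_force: 20.0
radius 0.2141 arm angle left deg -0.66
t 19.67 ee [ 0.4786 -0.1018  0.1278] yang -1.63 z [ 0.005 -0.001 -1.   ] units xyz [-0.019  0.032  0.011] turn 0.011 w 0.0154 ff 19.997166842222214 wf [ 24.   -4.9 -12.4] j [-0.26 -0.26  1.96 -0.    1.44 -0.23]
```

The stop is felt, with the force rising to 24 N. Back off about 1 mm to a moderate push and check.

```bash
python3 -m jog '[[-1,0,0.008,0,0],[-1,0,0.006,0,0],[-1,0,0,0,0],[-1,0,0,0,0],[-1,0,0,0,0],[-1,0,0,0,0],[-1,0,0,0,0],[-1,0,0,0,0],[-1,0,0,0,0],[-1,0,0,0,0]]'
python3 -c "
from fit import *
arc(); print(np.abs(sense()['qvel']).max())
a=snapshot('side')[:,:,::-1]
cv2.imwrite('pics/end.png',cv2.resize(a[150:320,200:350],None,fx=3.5,fy=3.5,interpolation=2))"
```

```text
t: 20.5
ee_pos: [0.4792, -0.1019, 0.1277]
tcp_rot: [2.25, 2.187, 0.003]
wrist_force: [18.0, -5.3, -9.5]
gripper_width: 0.0154
finger_force: 20.0
radius 0.2141 arm angle left deg -0.5
t 20.5 ee [ 0.4792 -0.1019  0.1277] yang -1.62 z [ 0.004 -0.001 -1.   ] units xyz [-0.019  0.024  0.01 ] turn 0.011 w 0.0154 ff 19.99732732772827 wf [18.  -5.3 -9.5] j [-0.26 -0.26  1.96 -0.    1.44 -0.23]
0.0015502270333971361
```

View pics/end.png

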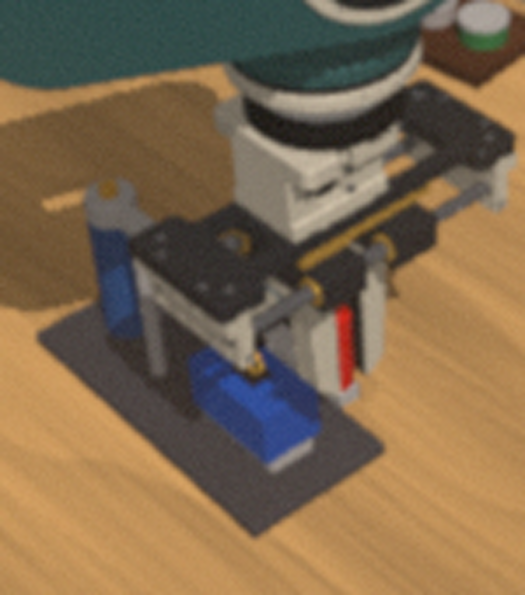

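The handle (red, at (345,350)) is held at the stop and the arm is over the ring. The holder is still seated (near corner at (268,465)) and nothing is moving, so I hand in.

```bash
python3 -c "
from rig import *
print(finish_job())"
```

```text
the job is handed in; nothing more can be done
None
```

I lowered the ring holder onto the pegs in the grip until it was home, let go of it, swung the loupe to its stop and handed in at about 20.5 s while still holding it there; no verdict came back.

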